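# Press the sealed pistons of a split brake caliper home

## Task

The two halves of a four-piston brake caliper lie on the cardboard sheet with their pistons standing out of the bores. With the fingertips, gently press the larger piston of each half (the one beside the brass bleed screw, with its black dust seal already fitted) straight down until it is fully home, then draw clear. Leave the two smaller pistons standing as they are, since their seals are still to be fitted, and do not pick up, tip or shove the halves or disturb anything else on the bench.

Things in the scene. Friction and masses are not known exactly. Their poses are not given: they have to be found in the camera images.
- inboard: grey inboard half of a split brake caliper, 190 x 90 mm, 1.5 kg, loose on a 3 mm card, any yaw. Two mounting ears on its -y side. Origin: centre of its underside; long along x; bores face up (z). Large piston (44 mm, black rubber dust seal round it) at x = +34 mm, small one (36 mm, bare groove) at x = -38 mm, both y = 0. Bore mouths 53 mm up; end lands 68 mm up fill |x| 63 to 97 mm. Brass bleed screw at the +x end.
- inboard_big (a joint): how far the large piston of the inboard half stands out from fully home, in m: 0 = home against its stop, up to 0.022; pushing it down reduces it. It starts at 9 to 16 mm. It slides stiffly in its seal (about 7 N to move it slowly), stays where it is left, and stops dead at home.
- inboard_big_face (a point): centre of the flat top face of the large piston (44 mm diameter, bare aluminium) of the inboard half; z points up out of the bore. When home it is 56 mm above the half's underside, that is 59 mm above the bench.
- inboard_small (a joint): how far the small piston of the inboard half stands out from fully home, in m: 0 = home against its stop, up to 0.022; pushing it down reduces it. It starts at 12 to 16 mm. It slides stiffly in its seal (about 6 N to move it slowly), stays where it is left, and stops dead at home.
- inboard_small_face (a point): centre of the flat top face of the small piston (36 mm diameter, bare aluminium) of the inboard half; z points up out of the bore. When home it is 56 mm above the half's underside, that is 59 mm above the bench.
- outboard: grey outboard half of a split brake caliper, 190 x 90 mm, 1.5 kg, loose on a 3 mm card, any yaw. No ears. Origin: centre of its underside; long along x; bores face up (z). Large piston (44 mm, black rubber dust seal round it) at x = -34 mm, small one (36 mm, bare groove) at x = +38 mm, both y = 0. Bore mouths 53 mm up; end lands 68 mm up fill |x| 63 to 97 mm. Brass bleed screw at the -x end.
- outboard_big (a joint): how far the large piston of the outboard half stands out from fully home, in m: 0 = home against its stop, up to 0.022; pushing it down reduces it. It starts at 9 to 16 mm. It slides stiffly in its seal (about 7 N to move it slowly), stays where it is left, and stops dead at home.
- outboard_big_face (a point): centre of the flat top face of the large piston (44 mm diameter, bare aluminium) of the outboard half; z points up out of the bore. When home it is 56 mm above the half's underside, that is 59 mm above the bench.
- outboard_small (a joint): how far the small piston of the outboard half stands out from fully home, in m: 0 = home against its stop, up to 0.022; pushing it down reduces it. It starts at 12 to 16 mm. It slides stiffly in its seal (about 6 N to move it slowly), stays where it is left, and stops dead at home.
- outboard_small_face (a point): centre of the flat top face of the small piston (36 mm diameter, bare aluminium) of the outboard half; z points up out of the bore. When home it is 56 mm above the half's underside, that is 59 mm above the bench.
- spare_piston: spare piston like the small ones, 36 mm diameter, 40 mm high, standing loose between the two halves; a bystander. Origin at its underside
- dust_seal: black rubber dust seal ring, 48 mm outside, 5 mm high, lying loose between the halves; a bystander. Origin at its underside
- socket: steel socket, 24 mm diameter, 63 mm high, standing on end; a bystander. Origin at its underside
- pad_a: brake pad, 52 x 132 x 16 mm, lying flat beyond the caliper; a bystander. Origin at its underside
- pad_b: second brake pad, the same; a bystander. Origin at its underside
- spray_can: aerosol can of cleaner, 66 mm diameter, about 200 mm high, standing; a bystander. Origin at its underside
- paste_jar: jar of assembly paste, 68 mm diameter, 55 mm high; a bystander. Origin at its underside
- spanner: steel open-ended spanner, 160 mm long, lying at the left of the cardboard; a bystander
Things that resemble listed ones, but are neither listed nor needed, are in the scene too. What is shaped like the inboard but blue is not meant. Leave any blue look-alike of the outboard alone.

How it is judged:
By the outcome, as a careful person would: the job done as asked, in the order asked, and still so for the second after the job is handed in, with the robot touching nothing.
It also fails if it takes over 45 s, if anything falls off the work surface, if the arm or the gripper's body presses on something with over 40 N, if the wrist force passes 120 N, or if a joint passes its speed limit or range.

## Robot

A 6-joint arm with a two-finger parallel gripper is mounted at the origin on the work surface. World frame = base frame: x ahead of the robot, y to its left, z up, the work surface at z = 0. Lengths are in m, angles in degrees, forces in N, time in s.
With the tool pointing down it reaches from about 0.375 to 0.9 m from the base axis. Payload 3.1 kg.
Tool frame: the origin (TCP) lies on the centre line of the jaws, within the pads' length; the fingertips stand finger_overhang ahead of it and the grasp point (between the pads) lies 5 mm behind it (finger_overhang is the distance from the TCP to the fingertips, in m); z points along the fingers, y is the line along which they close (so a half turn about z gives the same grasp; the last joint's range is limited). The gripper opens to 87 mm and grips with 3 to 60 N. Pads are 19 mm wide; open, the fingers measure 117 mm over their backs; the gripper's body (75 mm by 190 mm) begins 51 mm behind the grasp point.
Start: joints at [66.606, 30.224, 82.088, -0, 67.689, -10.227], TCP at [0.142, 0.609, 0.215] pointing down, gripper open.
Joint ranges: [-176.69, 176.69], [-43.24, 126.21], [12.49, 139.97], [-82, 262], [0, 151.66], [-163.58, 163.58]. Speed limits (degrees/s): [159.86, 159.86, 180, 180, 180, 180].

## Interface

Orientations are given as a 3x3 rotation matrix whose columns are the frame's x, y, z axes.
In Python, from rig import read_state, capture, calibration, hand_in, finger_overhang gives the robot as it stands.
- The arm moves only by the tool send_rows, never from a script. Its argument "plan" is a list of rows, each a list of 5 numbers: the closure in counts, from 0 (fully open) to 255 (shut), then the shift along the tool's x, y, z in m, then the turn about the tool's z in rad. A call has 1 to 20 rows; each row shifts and turns the commanded pose from where the row before left it, along the tool's axes as they then stand; what a row does not reach is not made up. A row lasts 1/12 s, in which the tool goes at most 41.7 mm and 7.16 degrees, less where a joint would pass 70% of its speed; a pose out of reach is approached as far as the arm can. A call is refused whole if a number of a shift passes 0.0417 or a number of a turn 0.125, either way. A call with a gripper value outside its range is refused whole. The fingers move at their own pace and stop on an object; the grip force is fixed at half the most. Time passes only in rows, so rows that do not move let the fingers close. It gives the time, the measured TCP pose, the force, the opening and the grip force at its end, in the units of the state.
- read_state(): the state, without advancing time (a new reading comes with each control period).
- capture(name): name is "side" or "top" or "wrist"; returns (picture, depth): 420x560x3 uint8, blue, green, red; 420x560 float32, m along the optical axis (not along the pixel's ray), 0 where there is no reading.
- calibration(name): a dict with "fx", "fy", "cx", "cy" (pixels), "dist_coeffs" ([k1, k2, p1, p2, k3] as OpenCV has them; the pictures are not rectified), "xyz" and "rotation" of the camera in the world. Camera axes: x right, y down, z forward; pixel columns grow to the right and rows downward; lengths in m; the calibration is good to about 2 mm. A picture is of the moment at which its call begins: read the wrist's pose just before it. calibration takes no time and is no camera call; for the wrist camera it gives the pose at the moment of the call.
- hand_in(): hands the job in; it is judged then, once.
The state is a dict: "time_s": time; "joint_positions": joint angles; "qvel": joint speeds; "tau": joint torques, N m; "position": TCP position; "tcp_rot": TCP orientation; "force": force on the tool from outside, world axes, zero at the start; "moment": the same for the moment, N m; "opening": opening from 0.0 (shut) to 1.0 (fully open); "grasp_force": force on a finger pad.
Only numpy, scipy, OpenCV 4.12 (cv2) and the standard library are available. Lean on these libraries where they do the work, as an engineer would, in place of code of your own. Each camera call takes 0.05 s, during which the arm holds its last target. There are 200 camera calls.

## Working session

There is one attempt and no reset: what is moved stays moved. The work goes in short steps, Python scripts to look and compute and a tool call to move; the robot and the scene stay as the last step left them, time stands still between calls to the robot, and variables do not carry over. Pictures are saved under pics/ and viewed, at most 10 in all, crops included, and the job is handed in when it is done.

Besides the shell and the picture viewer there is one more tool, called after "Emit:" by a JSON object that holds its "op" and its "data", one argument or row to a line. send_rows: Moves the arm, as the interface text tells. Its arguments: {"type":"object","properties":{"plan":{"type":"array","items":{"type":"array","items":{"type":"number"}}}},"required":["plan"]}

```bash
mkdir -p pics; ls
cat > h.py <<'E'
import numpy as np, cv2
from rig import *
def world(name,cal,depth,uv):
    K=np.array([[cal['fx'],0,cal['cx']],[0,cal['fy'],cal['cy']],[0,0,1.]])
    uv=np.asarray(uv,float).reshape(-1,1,2)
    n=cv2.undistortPoints(uv,K,np.array(cal['dist_coeffs'],float)).reshape(-1,2)
    d=np.array([depth[int(round(v)),int(round(u))] for u,v in uv.reshape(-1,2)])
    p=np.c_[n*d[:,None],d]
    return p@np.array(cal['rotation']).T+np.array(cal['xyz'])
def cloud(cal,depth):
    h,w=depth.shape
    uv=np.stack(np.meshgrid(np.arange(w),np.arange(h)),-1).reshape(-1,2)
    return world('',cal,depth,uv).reshape(h,w,3)
E
python3 - <<'E'
from h import *
s=read_state();print(s['time_s'],s['position'],s['tcp_rot'],s['opening'],s['force'],finger_overhang if not callable(finger_overhang) else finger_overhang())
cal=calibration('top');im,d=capture('top')
np.savez('top.npz',im=im,d=d);print(cal)
cv2.imwrite('pics/top.png',im)
E
```

```text
pics
0.0 [0.14204211 0.60788711 0.21439196] [[-9.73708932e-01  2.27794202e-01 -8.47070490e-04]
 [ 2.27795467e-01  9.73707010e-01 -1.97061994e-03]
 [ 3.75902678e-04 -2.11176906e-03 -9.99997700e-01]] 1.0001809921098854 [-0.01773903  0.20388044  0.25327952] 0.014
{'fx': 492.4600306414861, 'fy': 492.4600306414861, 'cx': 277.034745870828, 'cy': 207.45277030555, 'dist_coeffs': array([0.03008887, 0.        , 0.        , 0.        , 0.        ]), 'xyz': array([ 0.26084944, -0.01265047,  1.24849092]), 'rotation': array([[ 0.00319906, -0.98637538,  0.1644791 ],
       [-0.99992989, -0.0012801 ,  0.01177157],
       [-0.01140064, -0.16450523, -0.98631032]])}
```

View pics/top.png

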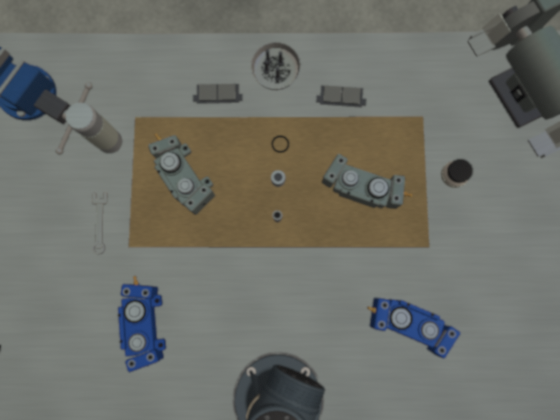

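The grey halves are at (180,175), with the bleed screw at (157,138), and at (365,183), with the screw at (407,194). The blue look-alikes at (140,325) and (415,325) are not meant. I'll confirm with an enlarged crop and measure.

Run:
```python
from h import *
z=np.load('top.npz');im,d=z['im'],z['d'];cal=calibration('top')
cr=np.hstack([cv2.resize(im[125:225,135:225],None,fx=4,fy=4,interpolation=2),cv2.resize(im[135:235,315:415],None,fx=4,fy=4,interpolation=2)])
cv2.imwrite('pics/crop.png',cr)
P=cloud(cal,d); np.save('P.npy',P)
for n,(u0,u1,v0,v1) in dict(L=(140,220,128,218),R=(316,412,148,216)).items():
    S=P[v0:v1,u0:u1]
    ok=(d[v0:v1,u0:u1]>0)
    for lo,hi in [(.062,.0675),(.0675,.074),(.074,.085),(.03,.1)]:
        m=(ok&(S[...,2]>lo)&(S[...,2]<hi)).astype(np.uint8)
        k,lab,st,c=cv2.connectedComponentsWithStats(m)
        for i in range(1,k):
            if st[i,4]>25:
                q=S[lab==i]; print(n,lo,hi,st[i,4],(c[i]+[u0,v0]).round(1),np.median(q,0).round(4),q.mean(0).round(4),q[:,2].std().round(4))
```

```text
L 0.0675 0.074 273 [162.9 144.7] [0.6143 0.2844 0.0711] [0.6146 0.2848 0.0711] 0.0017
L 0.0675 0.074 30 [170.5 155.6] [0.5876 0.2635 0.0726] [0.5865 0.2648 0.0721] 0.0013
L 0.0675 0.074 40 [165.2 162.3] [0.5698 0.2759 0.0724] [0.5693 0.2772 0.0722] 0.0014
L 0.0675 0.074 131 [184.4 185.2] [0.5123 0.2284 0.0717] [0.5119 0.228  0.0715] 0.0013
L 0.0675 0.074 298 [196.8 197. ] [0.4825 0.1963 0.0711] [0.4828 0.1969 0.0711] 0.0017
L 0.074 0.085 140 [168.7 161.4] [0.5715 0.2679 0.0757] [0.5706 0.2675 0.076 ] 0.0015
L 0.03 0.1 2566 [179.3 173.1] [0.5427 0.2468 0.0618] [0.545  0.2438 0.061 ] 0.0116
R 0.0675 0.074 284 [335.6 168.1] [ 0.5553 -0.1427  0.0707] [ 0.5553 -0.1419  0.0708] 0.0017
R 0.0675 0.074 125 [350.5 177.2] [ 0.5326 -0.1786  0.0715] [ 0.5323 -0.1779  0.0712] 0.0016
R 0.0675 0.074 299 [397.5 189.5] [ 0.5025 -0.291   0.0708] [ 0.5018 -0.2909  0.0709] 0.0017
R 0.0675 0.074 199 [378.6 186.8] [ 0.508  -0.2461  0.0711] [ 0.5086 -0.2456  0.0711] 0.0016
R 0.03 0.1 2459 [365.1 184.4] [ 0.5159 -0.214   0.0626] [ 0.5164 -0.2142  0.0616] 0.0107
```

View pics/crop.png

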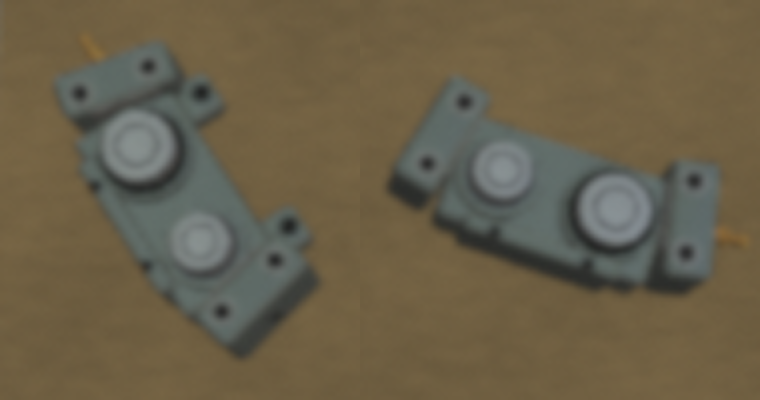

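Left half has two ears on one long side, so it is inboard. Its big piston with the black seal, beside the brass screw, is at crop (138,147), image (169,161). Right half has no ears, so it is outboard, big piston at crop (614,210), image (378,187). The 72 mm piston spacing checks on both.

Run:
```python
from h import *
P=np.load('P.npy')
def top(u0,u1,v0,v1,lo,hi):
    S=P[v0:v1,u0:u1].reshape(-1,3);q=S[(S[:,2]>lo)&(S[:,2]<hi)];return len(q),((q.max(0)+q.min(0))/2).round(3),q.max(0).round(3),q.min(0).round(3)
print('can',top(60,125,90,155,.1,.25)); print('jar',top(438,476,155,190,.04,.07))
print('blue tool',top(0,65,50,125,.05,.5))
# big piston via ring: land corners
def pca(u0,u1,v0,v1):
    S=P[v0:v1,u0:u1].reshape(-1,3);q=S[(S[:,2]>.062)];return cv2.minAreaRect(q[:,:2].astype(np.float32))
for b in [(140,220,128,218),(316,412,148,216)]: print(pca(*b))
s=read_state();T=np.array(s['tcp_rot'])
print('shift to left above', T.T@(np.array([.570,.268,.215])-s['position']))
c=calibration('wrist');print(c['xyz']-s['position'],T.T@(c['xyz']-s['position']),T.T@c['rotation'],c['fx'])
```

```text
can (1383, array([0.674, 0.469, 0.153]), array([0.739, 0.532, 0.206]), array([0.608, 0.406, 0.1  ]))
jar (487, array([ 0.554, -0.45 ,  0.051]), array([ 0.583, -0.42 ,  0.062]), array([ 0.524, -0.479,  0.041]))
blue tool (2746, array([0.748, 0.613, 0.111]), array([0.827, 0.707, 0.172]), array([0.669, 0.519, 0.05 ]))
((0.43823686242103577, 0.16829423606395721), (0.4988613426685333, 0.08925523608922958), 35.42486572265625)
((0.4544394016265869, -0.12040841579437256), (0.1901099681854248, 0.4002668559551239), 35.49261474609375)
shift to left above [-4.94124505e-01 -2.33476641e-01 -3.13421117e-04]
[-0.08206885  0.01953026  0.16967218] [ 8.44246042e-02 -3.53728307e-05 -1.69640390e-01] [[ 6.36353148e-05 -9.52356880e-01 -3.04985851e-01]
 [ 9.99999811e-01  2.47318917e-04 -5.63634570e-04]
 [ 6.12210031e-04 -3.04985758e-01  9.52356715e-01]] 336.0579328131517
```

Emit:
{"op": "send_rows", "data": {
  "plan": [
    [255, -0.0353, -0.0167, 0, 0],
    [255, -0.0353, -0.0167, 0, 0],
    [255, -0.0353, -0.0167, 0, 0],
    [255, -0.0353, -0.0167, 0, 0],
    [255, -0.0353, -0.0167, 0, 0],
    [255, -0.0353, -0.0167, 0, 0],
    [255, -0.0353, -0.0167, 0, 0],
    [255, -0.0353, -0.0167, 0, 0],
    [255, -0.0353, -0.0167, 0, 0],
    [255, -0.0353, -0.0167, 0, 0],
    [255, -0.0353, -0.0167, 0, 0],
    [255, -0.0353, -0.0167, 0, 0],
    [255, -0.0353, -0.0167, 0, 0],
    [255, -0.0353, -0.0167, 0, 0]
  ]
}}

```text
time_s: 1.22
position: [0.5711, 0.2667, 0.2147]
tcp_rot: [[-0.974, 0.228, -0.001], [0.228, 0.974, -0.0], [0.001, -0.001, -1.0]]
force: [0.5, 1.7, -0.9]
opening: 0.048
grasp_force: 0.0
```

Emit:
{"op": "send_rows", "data": {
  "plan": [
    [255, 0, 0, 0.01, 0.12],
    [255, 0, 0, 0.01, 0.12],
    [255, 0, 0, 0.01, 0.12],
    [255, 0, 0, 0.01, 0.12],
    [255, 0, 0, 0.01, 0.12],
    [255, 0, 0, 0.01, 0.12],
    [255, 0, 0, 0, 0],
    [255, 0, 0, 0, 0]
  ]
}}

```text
time_s: 1.88
position: [0.5695, 0.2681, 0.1543]
tcp_rot: [[-0.584, 0.812, -0.003], [0.812, 0.584, -0.001], [0.001, -0.002, -1.0]]
force: [0.3, -0.0, -0.1]
opening: 0.002
grasp_force: 0.0
```

```bash
cat > w.py <<'E'
from h import *
import sys
s=read_state();cal=calibration('wrist');im,d=capture('wrist');P=cloud(cal,d)
print(s['time_s'],np.round(s['position'],4),np.round(s['joint_positions'],1),np.round(s['force'],2),s['opening'])
g=np.array([float(sys.argv[1]),float(sys.argv[2])])
T=np.array(s['tcp_rot'])
print('tilt',T[:,2].round(4))
m=((d>0)&(np.hypot(P[...,0]-g[0],P[...,1]-g[1])<.04)&(P[...,2]>float(sys.argv[3]))&(P[...,2]<.09)).astype(np.uint8)
k,lab,st,c=cv2.connectedComponentsWithStats(m)
for i in range(1,k):
    if st[i,4]>150:
        q=P[lab==i];r=cv2.minEnclosingCircle(q[:,:2].astype(np.float32))
        print(st[i],c[i].round(),np.median(q,0).round(4),np.round(r[0],4),round(r[1],4))
        e=np.array([*r[0],s['position'][2]])-s['position'];print(' tool shift',(T.T@e).round(4))
cv2.imwrite('pics/'+sys.argv[4],im)
E
python3 w.py .570 .268 .0735 w1.png
```

```text
1.8833 [0.5695 0.2681 0.1543] [ 15.1  34.7  84.6  -0.   60.9 -20.7] [ 0.25 -0.01 -0.1 ] 0.0021814020378309452
tilt [-2.5e-03 -7.0e-04 -1.0e+00]
[ 257  189   55   52 1716] [284. 215.] [0.5705 0.2687 0.0742] [0.5706 0.2685] 0.0216
 tool shift [-0.0003  0.0011 -0.    ]
```

View pics/w1.png

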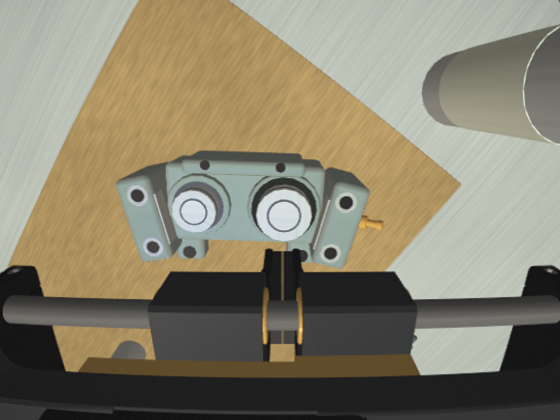

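The wrist view shows the inboard half with its big piston at (284,215), fitted radius 21.6 mm and height 74 mm, which agrees. Closed fingers are lined up with it. Descending.

Emit:
{"op": "send_rows", "data": {
  "plan": [
    [255, -0.0003, 0.0011, 0.02, 0],
    [255, 0, 0, 0.02, 0],
    [255, 0, 0, 0.014, 0],
    [255, 0, 0, 0.006, 0],
    [255, 0, 0, 0.003, 0],
    [255, 0, 0, 0.001, 0],
    [255, 0, 0, 0.001, 0],
    [255, 0, 0, 0.001, 0],
    [255, 0, 0, 0.001, 0],
    [255, 0, 0, 0.001, 0],
    [255, 0, 0, 0.001, 0],
    [255, 0, 0, 0.001, 0],
    [255, 0, 0, 0, 0]
  ]
}}

```text
time_s: 3.02
position: [0.5712, 0.2687, 0.0852]
tcp_rot: [[-0.582, 0.813, -0.0], [0.813, 0.582, -0.0], [0.0, -0.0, -1.0]]
force: [0.2, 0.7, -0.3]
opening: 0.003
grasp_force: 0.0
```

Emit:
{"op": "send_rows", "data": {
  "plan": [
    [255, 0, 0, 0.001, 0],
    [255, 0, 0, 0.001, 0],
    [255, 0, 0, 0.001, 0],
    [255, 0, 0, 0.001, 0]
  ]
}}

```text
time_s: 3.35
position: [0.5713, 0.2687, 0.0812]
tcp_rot: [[-0.582, 0.813, -0.0], [0.813, 0.582, -0.0], [0.0, -0.0, -1.0]]
force: [-0.2, 0.4, 0.5]
opening: 0.003
grasp_force: 0.0
```

Emit:
{"op": "send_rows", "data": {
  "plan": [
    [255, 0, 0, 0.001, 0],
    [255, 0, 0, 0.001, 0]
  ]
}}

```text
time_s: 3.52
position: [0.5713, 0.2687, 0.0792]
tcp_rot: [[-0.582, 0.813, -0.0], [0.813, 0.582, -0.0], [0.0, -0.0, -1.0]]
force: [1.0, -0.4, 0.6]
opening: 0.008
grasp_force: 0.0
```

No clear contact force yet, so I'll check from near.

```bash
python3 w.py .570 .268 .0645 w2.png
python3 - <<'E'
import cv2
im=cv2.imread('pics/w2.png');cv2.imwrite('pics/w2c.png',cv2.resize(im[130:370,140:420],None,fx=2.5,fy=2.5,interpolation=2))
E
```

```text
3.5167 [0.5713 0.2687 0.0792] [ 15.1  40.4  87.3  -0.   52.3 -20.5] [ 0.98 -0.37  0.58] 0.008004994276949621
tilt [-0. -0. -1.]
[ 243  216   75   56 2795] [280. 242.] [0.5631 0.2767 0.0739] [0.5702 0.2687] 0.022
 tool shift [ 0.0006 -0.0009  0.    ]
[327 227  22  45 585] [340. 254.] [0.5991 0.2877 0.07  ] [0.5965 0.2876] 0.0147
 tool shift [ 0.0007  0.0315 -0.    ]
```

View pics/w2c.png

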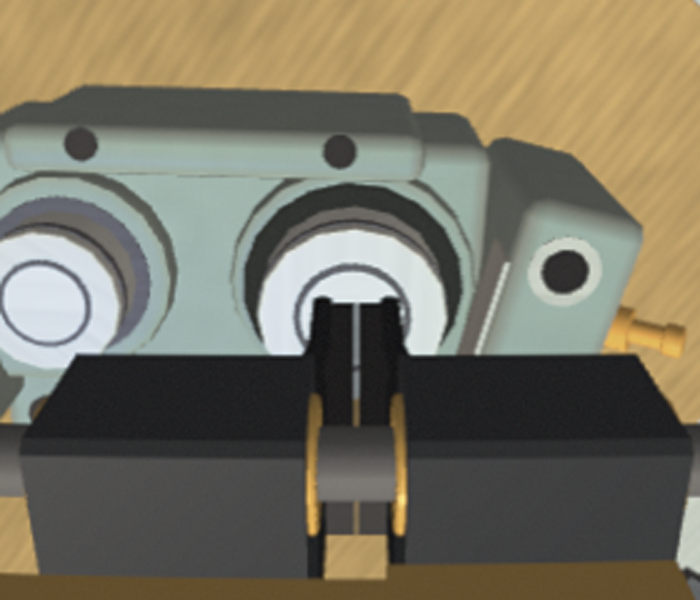

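The image shows the fingertips in line over the face at crop (355,300). The face is still at about 74 mm, so the tips are just short of or just at contact. Continuing in small steps.

Emit:
{"op": "send_rows", "data": {
  "plan": [
    [255, 0, 0, 0.001, 0],
    [255, 0, 0, 0.001, 0],
    [255, 0, 0, 0.001, 0]
  ]
}}

```text
time_s: 3.82
position: [0.5714, 0.2687, 0.0763]
tcp_rot: [[-0.582, 0.813, 0.0], [0.813, 0.582, -0.0], [-0.0, 0.0, -1.0]]
force: [1.2, -0.6, 0.3]
opening: 0.005
grasp_force: 0.0
```

Emit:
{"op": "send_rows", "data": {
  "plan": [
    [255, 0, 0, 0.001, 0],
    [255, 0, 0, 0.001, 0]
  ]
}}

```text
time_s: 3.98
position: [0.5713, 0.2688, 0.0743]
tcp_rot: [[-0.582, 0.813, 0.0], [0.813, 0.582, 0.0], [-0.0, 0.0, -1.0]]
force: [-0.2, 1.1, 0.4]
opening: 0.008
grasp_force: 0.0
```

```bash
python3 w.py .570 .268 .0625 w3.png; python3 -c "
from rig import *;print(read_state()['force'],read_state()['moment'])"
```

```text
3.9833 [0.5713 0.2688 0.0743] [ 15.1  40.8  87.4  -0.   51.8 -20.5] [-0.2   1.08  0.4 ] 0.008497768321620984
tilt [ 0.  0. -1.]
[ 242  218   77   54 2893] [280. 244.] [0.5626 0.2776 0.0739] [0.5697 0.2689] 0.0219
 tool shift [ 0.0011 -0.0012 -0.    ]
[328 229  23  43 584] [341. 255.] [0.5983 0.289  0.0697] [0.5963 0.2882] 0.014
 tool shift [0.0013 0.0317 0.    ]
[-0.10829635 -0.38318786 -0.4329497 ] [-0.04206374  0.01240622  0.02705476]
```

Run:
```python
from h import *
s=read_state();T=np.array(s['tcp_rot'])
for n in ('wrist','side'):
    c=calibration(n);K=np.array([[c['fx'],0,c['cx']],[0,c['fy'],c['cy']],[0,0,1.]])
    R=np.array(c['rotation']).T
    pts=np.array([s['position']+T@np.array([0,0,k]) for k in (0,.007,.014)]+[[.5706,.2685,.074]])
    print(n,cv2.projectPoints(pts,cv2.Rodrigues(R)[0],-R@c['xyz'],K,c['dist_coeffs'])[0].reshape(-1,2).round(1).tolist())
    if n=='side':u,v=cv2.projectPoints(pts[:1],cv2.Rodrigues(R)[0],-R@c['xyz'],K,c['dist_coeffs'])[0].ravel().astype(int)
im,d=capture('side');print(im.shape,u,v)
v0,u0=max(v-50,0),max(u-65,0)
cv2.imwrite('pics/s1.png',cv2.resize(im[v0:v0+100,u0:u0+130],None,fx=6,fy=6,interpolation=2));print(u0,v0)
```

```text
wrist [[282.2, 260.7], [282.2, 255.2], [282.2, 250.2], [281.1, 260.3]]
side [[246.3, 150.2], [246.4, 152.1], [246.5, 154.0], [246.2, 150.3]]
(420, 560, 3) 246 150
181 100
```

View pics/s1.png

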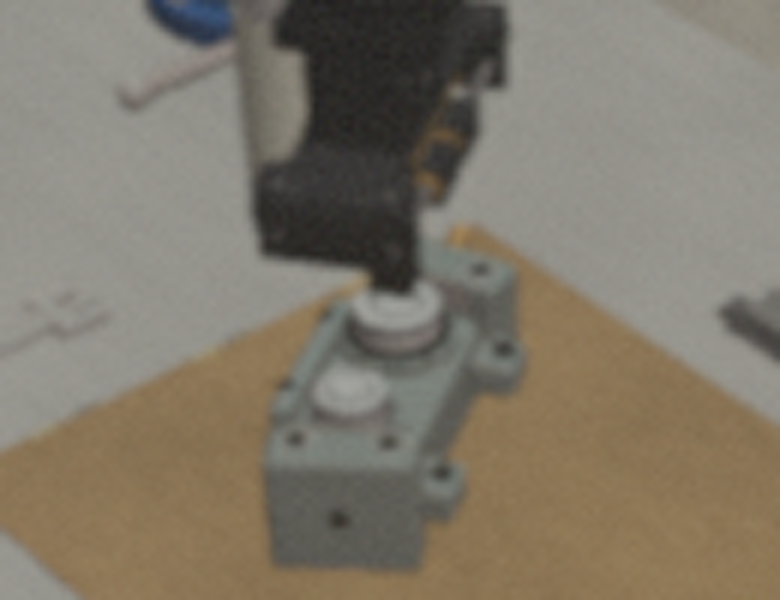

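The side view shows the fingertips ending about level with the TCP height at crop (395,290), just at the face. The wide finger carriers lie along the half, over its land and the small piston. I'll lift, turn 90° so they cross the half, and measure the gripper's own shape.

Emit:
{"op": "send_rows", "data": {
  "plan": [
    [255, 0, 0, -0.012, 0],
    [255, 0, 0, -0.018, 0],
    [255, 0, 0, 0, 0.1208],
    [255, 0, 0, 0, 0.1208],
    [255, 0, 0, 0, 0.1208],
    [255, 0, 0, 0, 0.1208],
    [255, 0, 0, 0, 0.1208],
    [255, 0, 0, 0, 0.1208],
    [255, 0, 0, 0, 0.1208],
    [255, 0, 0, 0, 0.1208],
    [255, 0, 0, 0, 0.1208],
    [255, 0, 0, 0, 0.1208],
    [255, 0, 0, 0, 0.1208],
    [255, 0, 0, 0, 0.1208],
    [255, 0, 0, 0, 0.1208],
    [255, 0, 0, 0, 0]
  ]
}}

```text
time_s: 5.42
position: [0.5718, 0.2688, 0.1054]
tcp_rot: [[0.814, 0.581, 0.001], [0.581, -0.814, 0.0], [0.001, 0.0, -1.0]]
force: [-1.2, -0.0, -0.5]
opening: 0.005
grasp_force: 0.0
```

```bash
python3 w.py .570 .268 .0725 w4.png
python3 - <<'E'
from h import *
s=read_state();cal=calibration('wrist');im,d=capture('wrist');P=cloud(cal,d)
Q=(P-s['position'])@np.array(s['tcp_rot'])
for u in (200,275,282,289):
    print(u,[(v,*(Q[v,u]*1000).round().astype(int).tolist()) for v in range(235,365,8)])
E
```

```text
5.4167 [0.5718 0.2688 0.1054] [15.1 38.4 86.4 -0.  55.1 69.6] [-1.21 -0.03 -0.52] 0.00496991372752127
tilt [ 1.2e-03  3.0e-04 -1.0e+00]
[ 249  208   68   57 2500] [282. 234.] [0.5755 0.272  0.0742] [0.571  0.2679] 0.0221
 tool shift [-0.0011  0.0004 -0.    ]
200 [(235, -26, -71, 101), (243, -34, -72, 102), (251, -42, -73, 102), (259, -50, -74, 103), (267, -57, -74, 101), (275, 38, -23, -86), (283, 37, -22, -88), (291, 38, -21, -93), (299, 38, -20, -97), (307, 37, -20, -100), (315, 36, -20, -101), (323, 34, -20, -101), (331, 32, -20, -102), (339, 29, -20, -101), (347, 27, -20, -102), (355, 24, -21, -101), (363, 24, -20, -104)]
275 [(235, 3, -4, 32), (243, -3, -4, 31), (251, 10, -4, -8), (259, 9, -3, -17), (267, 9, -3, -26), (275, 9, -3, -33), (283, 9, -3, -40), (291, 10, -3, -48), (299, 10, -3, -54), (307, 32, -2, -92), (315, 32, -2, -95), (323, 29, -2, -95), (331, -3, -3, -57), (339, -7, -3, -57), (347, -88, -5, 33), (355, -102, -5, 40), (363, 24, -2, -104)]
282 [(235, 3, 0, 31), (243, -3, 0, 31), (251, 9, 0, -7), (259, 10, 0, -18), (267, 10, 0, -26), (275, 8, 0, -31), (283, 4, 0, -32), (291, -1, 0, -31), (299, -5, 0, -31), (307, 32, 0, -92), (315, 31, 0, -94), (323, 29, 0, -95), (331, -73, 0, 33), (339, -81, 0, 33), (347, -88, 0, 33), (355, -100, 0, 39), (363, 23, 0, -103)]
289 [(235, 3, 5, 31), (243, -3, 5, 32), (251, 9, 4, -7), (259, 10, 4, -18), (267, 9, 3, -25), (275, 10, 3, -34), (283, 10, 3, -41), (291, 10, 3, -47), (299, 10, 3, -53), (307, 33, 2, -93), (315, 31, 2, -95), (323, 29, 2, -95), (331, -3, 3, -57), (339, -8, 3, -56), (347, -88, 5, 33), (355, -99, 5, 38), (363, 23, 2, -103)]
```

View pics/w4.png

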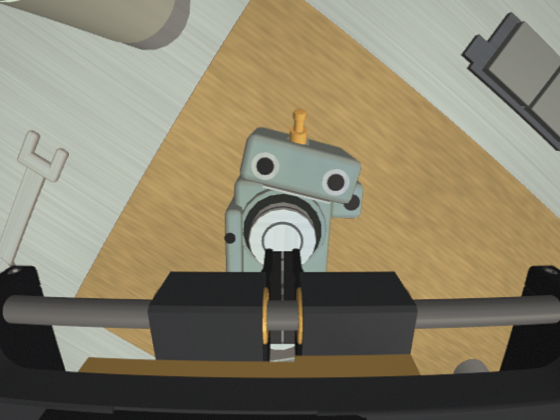

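The wrist view shows the piston face at (283,238) under the fingertips. Depth puts the closed tips at about 3–6 mm behind the TCP, so contact should come near TCP z = 0.07. Descending there.

Emit:
{"op": "send_rows", "data": {
  "plan": [
    [255, -0.001, 0.0003, 0.015, 0],
    [255, 0, 0, 0.01, 0],
    [255, 0, 0, 0.005, 0],
    [255, 0, 0, 0.002, 0],
    [255, 0, 0, 0.001, 0],
    [255, 0, 0, 0.001, 0]
  ]
}}

```text
time_s: 6.02
position: [0.5709, 0.268, 0.0704]
tcp_rot: [[0.813, 0.583, 0.0], [0.583, -0.813, 0.0], [0.0, 0.0, -1.0]]
force: [0.3, -0.5, -0.2]
opening: 0.008
grasp_force: 0.0
```

Emit:
{"op": "send_rows", "data": {
  "plan": [
    [255, 0, 0, 0.001, 0],
    [255, 0, 0, 0.001, 0],
    [255, 0, 0, 0.001, 0]
  ]
}}

```text
time_s: 6.27
position: [0.571, 0.268, 0.0676]
tcp_rot: [[0.813, 0.582, 0.001], [0.582, -0.813, 0.0], [0.001, 0.0, -1.0]]
force: [0.7, 0.1, -1.1]
opening: 0.002
grasp_force: 0.0
```

Emit:
{"op": "send_rows", "data": {
  "plan": [
    [255, 0, 0, 0.001, 0],
    [255, 0, 0, 0.001, 0],
    [255, 0, 0, 0.001, 0]
  ]
}}

```text
time_s: 6.52
position: [0.5709, 0.268, 0.0652]
tcp_rot: [[0.813, 0.582, 0.001], [0.582, -0.813, 0.0], [0.001, 0.0, -1.0]]
force: [-1.2, -0.3, 4.9]
opening: 0.004
grasp_force: 2.7
```

Contact at about TCP 0.066, so home should be near TCP 0.0505.

Emit:
{"op": "send_rows", "data": {
  "plan": [
    [255, 0, 0, 0.001, 0],
    [255, 0, 0, 0.001, 0],
    [255, 0, 0, 0.001, 0],
    [255, 0, 0, 0.001, 0],
    [255, 0, 0, 0.001, 0],
    [255, 0, 0, 0.001, 0]
  ]
}}

```text
time_s: 7.02
position: [0.571, 0.268, 0.0593]
tcp_rot: [[0.813, 0.582, 0.001], [0.582, -0.813, 0.0], [0.001, 0.0, -1.0]]
force: [-1.0, 0.4, 5.0]
opening: 0.006
grasp_force: 2.7
```

Emit:
{"op": "send_rows", "data": {
  "plan": [
    [255, 0, 0, 0.001, 0],
    [255, 0, 0, 0.001, 0],
    [255, 0, 0, 0.001, 0],
    [255, 0, 0, 0.001, 0],
    [255, 0, 0, 0.001, 0]
  ]
}}

```text
time_s: 7.43
position: [0.571, 0.268, 0.0543]
tcp_rot: [[0.813, 0.582, 0.001], [0.582, -0.813, 0.0], [0.001, 0.0, -1.0]]
force: [-0.6, -1.1, 5.3]
opening: 0.005
grasp_force: 2.7
```

Emit:
{"op": "send_rows", "data": {
  "plan": [
    [255, 0, 0, 0.001, 0],
    [255, 0, 0, 0.001, 0]
  ]
}}

```text
time_s: 7.6
position: [0.571, 0.268, 0.0523]
tcp_rot: [[0.813, 0.582, 0.001], [0.582, -0.813, 0.0], [0.001, 0.0, -1.0]]
force: [-0.1, 0.1, 4.7]
opening: 0.004
grasp_force: 2.7
```

Emit:
{"op": "send_rows", "data": {
  "plan": [
    [255, 0, 0, 0.001, 0]
  ]
}}

```text
time_s: 7.68
position: [0.571, 0.268, 0.0521]
tcp_rot: [[0.813, 0.582, 0.001], [0.582, -0.813, 0.0], [0.001, 0.0, -1.0]]
force: [-3.9, -2.2, 16.6]
opening: 0.007
grasp_force: 8.2
```

Emit:
{"op": "send_rows", "data": {
  "plan": [
    [255, 0, 0, 0.0003, 0],
    [255, 0, 0, 0, 0]
  ]
}}

```text
time_s: 7.85
position: [0.571, 0.268, 0.0522]
tcp_rot: [[0.813, 0.582, 0.001], [0.582, -0.813, 0.0], [0.001, 0.0, -1.0]]
force: [-2.9, -0.2, 11.9]
opening: 0.006
grasp_force: 5.7
```

The piston no longer advances at over twice the sliding force, so it is on its stop. Drawing up and checking the height.

Emit:
{"op": "send_rows", "data": {
  "plan": [
    [255, 0, 0, -0.003, 0],
    [255, 0, 0, -0.01, 0],
    [255, 0, 0, -0.03, 0],
    [255, 0, 0, -0.04, 0],
    [255, 0, 0, -0.02, 0],
    [255, 0, 0, 0, 0]
  ]
}}

```text
time_s: 8.35
position: [0.5746, 0.2691, 0.1591]
tcp_rot: [[0.813, 0.582, 0.011], [0.582, -0.813, 0.003], [0.011, 0.004, -1.0]]
force: [0.5, -0.3, 0.4]
opening: 0.003
grasp_force: 0.0
```

```bash
python3 w.py .5706 .268 .0572 w5.png
python3 - <<'E'
from h import *
cal=calibration('wrist');im,d=capture('wrist');P=cloud(cal,d)
r=lambda x,y,R:np.median(P[np.hypot(P[...,0]-x,P[...,1]-y)<R],0).round(4)
print('big',r(.5706,.268,.015),'small',r(.512,.228,.01),'land',r(.61,.285,.01),'card',r(.50,.32,.01))
s=read_state();T=np.array(s['tcp_rot']);print((T.T@(np.array([.5085,-.2457,s['position'][2]])-s['position'])).round(4),s['position'],T.round(3))
E
```

```text
8.35 [0.5746 0.2691 0.1591] [15.  34.4 84.3  0.  60.7 69.4] [ 0.55 -0.32  0.39] 0.002614939300687617
tilt [ 0.0114  0.0032 -0.9999]
[ 233  169   86   75 4121] [276. 208.] [0.5712 0.2738 0.0594] [0.5708 0.2691] 0.04
 tool shift [-0.0031 -0.0023 -0.    ]
big [0.5781 0.2717 0.1826] small [nan nan nan] land [0.6083 0.2814 0.2522] card [0.5002 0.3201 0.0035]
[-0.3501  0.3812 -0.0004] [0.57114613 0.26803877 0.15424108] [[ 0.813  0.582  0.002]
 [ 0.582 -0.813  0.001]
 [ 0.002  0.001 -1.   ]]
  return _methods._mean(a, axis=axis, dtype=dtype,
  ret = um.true_divide(
```

Inboard big face now reads 59.4 mm with the card at 3.5 mm, so it is home. On to the outboard half.

Emit:
{"op": "send_rows", "data": {
  "plan": [
    [255, -0.0269, 0.0293, 0, 0],
    [255, -0.0269, 0.0293, 0, 0],
    [255, -0.0269, 0.0293, 0, 0],
    [255, -0.0269, 0.0293, 0, 0],
    [255, -0.0269, 0.0293, 0, 0],
    [255, -0.0269, 0.0293, 0, 0],
    [255, -0.0269, 0.0293, 0, 0],
    [255, -0.0269, 0.0293, 0, 0],
    [255, -0.0269, 0.0293, 0, 0],
    [255, -0.0269, 0.0293, 0, 0],
    [255, -0.0269, 0.0293, 0, 0],
    [255, -0.0269, 0.0293, 0, 0],
    [255, -0.0269, 0.0293, 0, 0],
    [255, 0, 0, 0, 0],
    [255, 0, 0, 0, 0],
    [255, 0, 0, 0, 0]
  ]
}}

```text
time_s: 9.78
position: [0.5067, -0.2443, 0.1514]
tcp_rot: [[0.814, 0.581, -0.003], [0.581, -0.814, 0.003], [-0.001, -0.004, -1.0]]
force: [0.2, 0.0, -0.2]
opening: 0.005
grasp_force: 0.0
```

```bash
python3 w.py .5085 -.2457 .0665 w6.png
```

```text
9.7833 [ 0.5067 -0.2443  0.1514] [-37.1  30.3  94.6   0.   55.4  17.3] [ 0.2   0.03 -0.2 ] 0.004565716323558757
tilt [-0.0033  0.0031 -1.    ]
[ 256  187   55   54 2345] [283. 214.] [ 0.5075 -0.2442  0.0718] [ 0.5065 -0.245 ] 0.0221
 tool shift [-0.0006  0.0004 -0.    ]
[300 217  36  41 522] [318. 239.] [ 0.5062 -0.2798  0.0704] [ 0.5075 -0.2789] 0.0212
 tool shift [-0.0195  0.0286 -0.0001]
```

View pics/w6.png

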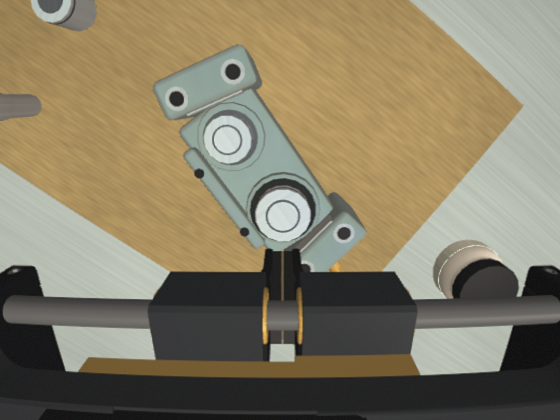

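The wrist view shows the outboard big piston at (283,214) with a black seal, fitted radius 22.1 mm, height 72 mm, brass screw beside it at (335,268), no ears. Lowering, then re-measuring once settled.

Emit:
{"op": "send_rows", "data": {
  "plan": [
    [255, 0, 0, 0.02, 0],
    [255, 0, 0, 0.02, 0],
    [255, 0, 0, 0, 0],
    [255, 0, 0, 0, 0],
    [255, 0, 0, 0, 0],
    [255, 0, 0, 0, 0]
  ]
}}

```text
time_s: 10.33
position: [0.5089, -0.2451, 0.1141]
tcp_rot: [[0.812, 0.583, 0.001], [0.583, -0.812, -0.001], [0.001, 0.002, -1.0]]
force: [-0.2, -0.1, -0.0]
opening: 0.006
grasp_force: 0.0
```

```bash
python3 w.py .5065 -.245 .0695 w7.png
```

```text
10.3333 [ 0.5089 -0.2451  0.1141] [-37.   33.5  96.2   0.   50.2  17.3] [-0.16 -0.07 -0.01] 0.005771932618667163
tilt [ 0.0014 -0.0011 -1.    ]
[ 248  204   64   56 2516] [279. 230.] [ 0.5098 -0.2418  0.0719] [ 0.5066 -0.2448] 0.0219
 tool shift [-0.0017 -0.0015 -0.    ]
[303 240  34  32 360] [322. 259.] [ 0.5082 -0.2802  0.0707] [ 0.5095 -0.2775] 0.016
 tool shift [-0.0185  0.0266  0.    ]
```

Emit:
{"op": "send_rows", "data": {
  "plan": [
    [255, -0.0017, -0.0015, 0.02, 0],
    [255, 0, 0, 0.014, 0],
    [255, 0, 0, 0.007, 0],
    [255, 0, 0, 0.003, 0],
    [255, 0, 0, 0.002, 0],
    [255, 0, 0, 0.001, 0],
    [255, 0, 0, 0.001, 0],
    [255, 0, 0, 0.001, 0],
    [255, 0, 0, 0.001, 0],
    [255, 0, 0, 0.001, 0],
    [255, 0, 0, 0.001, 0]
  ]
}}

```text
time_s: 11.3
position: [0.5063, -0.2455, 0.062]
tcp_rot: [[0.813, 0.582, 0.001], [0.582, -0.813, -0.001], [0.0, 0.002, -1.0]]
force: [-1.1, -0.9, 5.7]
opening: 0.007
grasp_force: 2.7
```

Emit:
{"op": "send_rows", "data": {
  "plan": [
    [255, 0, 0, 0.001, 0],
    [255, 0, 0, 0.001, 0],
    [255, 0, 0, 0.001, 0],
    [255, 0, 0, 0.001, 0]
  ]
}}

```text
time_s: 11.63
position: [0.5063, -0.2455, 0.058]
tcp_rot: [[0.813, 0.582, 0.001], [0.582, -0.813, -0.001], [0.0, 0.002, -1.0]]
force: [-0.7, 0.0, 6.0]
opening: 0.004
grasp_force: 2.7
```

Emit:
{"op": "send_rows", "data": {
  "plan": [
    [255, 0, 0, 0.001, 0],
    [255, 0, 0, 0.001, 0],
    [255, 0, 0, 0.001, 0],
    [255, 0, 0, 0.001, 0]
  ]
}}

```text
time_s: 11.97
position: [0.5063, -0.2455, 0.054]
tcp_rot: [[0.813, 0.582, 0.001], [0.582, -0.813, -0.001], [0.0, 0.002, -1.0]]
force: [-0.2, -0.1, 4.2]
opening: 0.012
grasp_force: 2.7
```

Emit:
{"op": "send_rows", "data": {
  "plan": [
    [255, 0, 0, 0.001, 0]
  ]
}}

```text
time_s: 12.05
position: [0.5063, -0.2455, 0.053]
tcp_rot: [[0.813, 0.582, 0.001], [0.582, -0.813, -0.001], [0.0, 0.002, -1.0]]
force: [-0.6, 0.3, 5.9]
opening: 0.003
grasp_force: 2.7
```

Emit:
{"op": "send_rows", "data": {
  "plan": [
    [255, 0, 0, 0.0008, 0]
  ]
}}

```text
time_s: 12.13
position: [0.5064, -0.2455, 0.0522]
tcp_rot: [[0.813, 0.582, 0.001], [0.582, -0.813, -0.001], [0.0, 0.002, -1.0]]
force: [-0.1, 1.2, 8.1]
opening: 0.002
grasp_force: 4.7
```

Emit:
{"op": "send_rows", "data": {
  "plan": [
    [255, 0, 0, 0.0006, 0],
    [255, 0, 0, 0, 0]
  ]
}}

```text
time_s: 12.3
position: [0.5064, -0.2455, 0.0522]
tcp_rot: [[0.813, 0.582, 0.001], [0.582, -0.813, -0.001], [0.0, 0.002, -1.0]]
force: [-1.9, 0.8, 7.9]
opening: 0.002
grasp_force: 4.5
```

Emit:
{"op": "send_rows", "data": {
  "plan": [
    [255, 0, 0, 0.0006, 0],
    [255, 0, 0, 0, 0]
  ]
}}

```text
time_s: 12.47
position: [0.5064, -0.2455, 0.0521]
tcp_rot: [[0.813, 0.582, 0.002], [0.582, -0.813, -0.001], [0.0, 0.002, -1.0]]
force: [-2.2, 1.3, 12.4]
opening: 0.007
grasp_force: 6.3
```

On the stop at the same TCP height (0.0522). Drawing clear and back from the halves for a final check.

Emit:
{"op": "send_rows", "data": {
  "plan": [
    [255, 0, 0, -0.003, 0],
    [255, 0, 0, -0.01, 0],
    [255, 0, 0, -0.03, 0],
    [255, 0, 0, -0.04, 0],
    [255, 0, 0, -0.04, 0],
    [255, -0.02, 0.015, -0.01, 0],
    [255, -0.03, 0.025, 0, 0],
    [255, -0.03, 0.025, 0, 0],
    [255, -0.03, 0.025, 0, 0],
    [255, -0.03, 0.025, 0, 0],
    [255, -0.02, 0.015, 0, 0],
    [255, 0, 0, 0, 0],
    [255, 0, 0, 0, 0],
    [255, 0, 0, 0, 0],
    [255, 0, 0, 0, 0],
    [255, 0, 0, 0, 0],
    [255, 0, 0, 0, 0]
  ]
}}

```text
time_s: 13.88
position: [0.452, -0.4427, 0.1832]
tcp_rot: [[0.812, 0.584, -0.0], [0.584, -0.812, 0.0], [0.0, -0.0, -1.0]]
force: [0.6, -0.2, 0.5]
opening: 0.009
grasp_force: 0.0
```

Run:
```python
from h import *
s=read_state();print(s['time_s'],s['position'],np.abs(s['qvel']).max())
P0=np.load('P.npy');im,d=capture('top');P=cloud(calibration('top'),d)
for n,(x,y) in dict(ib=(.5706,.2685),is_=(.512,.228),ob=(.5066,-.245),os=(.532,-.178),iland=(.615,.285),oland=(.502,-.291)).items():
    f=lambda P:np.median(P[(np.hypot(P[...,0]-x,P[...,1]-y)<.013)&(P[...,2]<.1)],0)[2].round(4)
    print(n,f(P0),f(P))
z=np.load('top.npz')['im'];df=cv2.absdiff(z,im).max(2);print((df[100:250,60:480]>40).sum())
cv2.imwrite('pics/end.png',im)
```

```text
13.8833 [ 0.45200718 -0.44268758  0.18321643] 0.2448222349229627
ib 0.0746 0.0601
is_ 0.0726 0.0721
ob 0.072 nan
os 0.0725 nan
iland 0.0713 0.0718
oland 0.071 nan
10070
  return _methods._mean(a, axis=axis, dtype=dtype,
  ret = um.true_divide(
```

View pics/end.png

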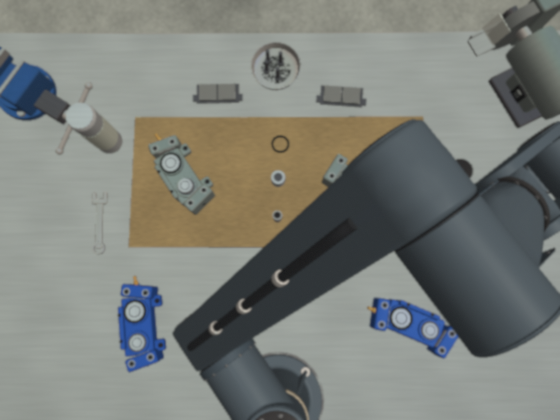

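The arm still hides the outboard half at (365,183), though everything else looks unchanged. Moving to the middle to check it.

Emit:
{"op": "send_rows", "data": {
  "plan": [
    [255, 0, 0, -0.03, 0],
    [255, 0.0201, -0.0326, 0, 0],
    [255, 0.0201, -0.0326, 0, 0],
    [255, 0.0201, -0.0326, 0, 0],
    [255, 0.0201, -0.0326, 0, 0],
    [255, 0.0201, -0.0326, 0, 0],
    [255, 0.0201, -0.0326, 0, 0],
    [255, 0.0201, -0.0326, 0, 0],
    [255, 0.0201, -0.0326, 0, 0],
    [255, 0.0201, -0.0326, 0, 0],
    [255, 0.0201, -0.0326, 0, 0],
    [255, 0.0201, -0.0326, 0, 0],
    [255, 0, 0, 0, 0],
    [255, 0, 0, 0, 0],
    [255, 0, 0, 0, 0],
    [255, 0, 0, 0, 0],
    [255, 0, 0, 0, 0],
    [255, 0, 0, 0, 0]
  ]
}}

```text
time_s: 15.43
position: [0.4228, -0.0249, 0.213]
tcp_rot: [[0.814, 0.58, 0.0], [0.58, -0.814, -0.0], [0.0, 0.0, -1.0]]
force: [-0.8, -0.2, -0.1]
opening: 0.001
grasp_force: 0.0
```

Run:
```python
from h import *
s=read_state();print(s['time_s'],s['position'],np.abs(s['qvel']).max())
P0=np.load('P.npy');im,d=capture('top');P=cloud(calibration('top'),d)
for n,(x,y) in dict(ib=(.5706,.2685),is_=(.512,.228),ob=(.5066,-.245),os=(.532,-.178),iland=(.615,.285),oland=(.502,-.291)).items():
    f=lambda P:np.median(np.r_[P[(np.hypot(P[...,0]-x,P[...,1]-y)<.013)&(P[...,2]<.1)],[[0,0,0]]],0)[2].round(4)
    print(n,f(P0),f(P))
a,b=[cv2.cvtColor(i,6).astype(np.float32) for i in (np.load('top.npz')['im'],im)]
for n,(u0,u1,v0,v1) in dict(L=(140,220,128,218),R=(325,412,148,216)).items(): print(n,cv2.phaseCorrelate(a[v0:v1,u0:u1].copy(),b[v0:v1,u0:u1].copy()))
cv2.imwrite('pics/end2.png',im)
```

```text
15.4333 [ 0.42276985 -0.02491338  0.21302957] 0.2144576697930154
ib 0.0746 0.0602
is_ 0.0726 0.0725
ob 0.072 0.0599
os 0.0725 0.0717
iland 0.0713 0.0712
oland 0.071 0.0714
L ((0.34359151223067386, 0.46800820211339555), 0.8557372977998522)
R ((-0.23530268445767888, 0.3014012381986362), 0.7689907297675992)
```

View pics/end2.png

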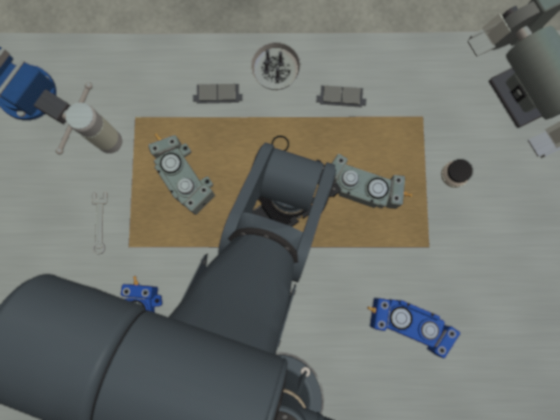

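Both big faces read about 60 mm, level with each other, and both stopped dead at the same TCP height. The smalls are unchanged at about 72 mm and the halves have not moved. Handing in.

```bash
python3 -c "
from rig import *;print(hand_in())"
```

```text
the job is handed in; nothing more can be done
None
```

I pressed both large pistons down to their stops, left the two small pistons standing and the halves where they lay, and handed the job in at about 15.5 s with the arm clear; no verdict came back.

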